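# Lift the tacky plaque onto the drying stand

### The job

The varnish on the square wooden plaque is still tacky, so do not touch it with the gripper: slide the blade of the lifter in under it between its feet, lift it clear of the desk, carry it level and set it down, without dropping it, centred and square on the two rails of the drying stand with all four feet on the rails. Then draw the blade out from under it and put the lifter back down on the desk, blade flat, clear of the stand and plaque. Leave the tumbler, bookend, highlighter and cubes where they are.

Things in the scene. Friction and masses are not known exactly. Their poses are not given: they have to be found in the camera images.
- lifter: Loose wide-handled spatula, 0.24 kg, standing on its flat steel blade. Origin: middle of the heel (rear end of blade), on the underside; x forward to the blade's tip, y across, z up. Blade 100 mm long, 46 wide, 3 thick (z 0 to 3). At the heel a rigid strip 40 mm wide rises, leaning back 30 deg from vertical, direction (-0.5, 0, 0.866), and carries the wooden grip (see lifter_grip).
- lifter_grip (a point): Point to hold in the lifter's flat wooden grip, at (-39, 0, 69) mm in the lifter's frame and with its axes. The grip is 96 mm wide (y), 14 thick, in the plane leaning back 30 deg; it spans 45 to 95 mm up the slope from the heel, this point at 78 mm. Too wide to take across y: pinch its 14 mm thickness, coming down along the slope, tool leaning 30 deg.
- plaque: Loose square wooden plaque, 100 x 100 mm, about 0.13 kg: board 10 mm thick, round inlay on top, on four black feet 10 mm high and 10 mm across, centred 41 mm from the middle in x and y. The space under the board is 10 mm high and 72 mm wide between feet, open from all four sides. Origin: centre, level with the feet's undersides; x, y along its sides, z up.
- stand: Fixed aluminium drying stand: two parallel rails 120 mm long (along x), 26 wide, tops 40 mm above the desk, on a base plate 4 mm thick. Rail centres 44 mm either side of the middle in y: gap 62 mm wide, open above and at both ends, so the blade fits in it while the plaque's feet stand on the rails. Origin: centre, at desk level; -x is the end nearer the robot.
- tumbler: Bystander: frosted glass tumbler, 72 mm across, 100 mm high; origin at the centre of its underside.
- bookend: Bystander: L-shaped aluminium bookend, foot 110 x 100 mm, upright 140 mm high along the +y edge of the foot; origin at the centre of its underside.
- highlighter: Bystander: yellow highlighter with snap cap, lying flat, 118 mm long along its x, 24 mm wide, 17 mm high; origin under the middle of its barrel.
- cubes: Bystander: stepped stack of 20 mm wooden counting cubes snapped together into one piece, 61 mm long (x), 20 mm wide, 61 mm high; origin at the centre of its underside.
There are look-alikes about, which are no part of the job. What is shaped like the lifter but pink or yellow is not meant.

How it is judged:
By the outcome, as a careful person would: the job done as asked, in the order asked, and still so for the second after the job is handed in, with the robot touching nothing.
It also fails if it takes over 72 s, if anything falls off the work surface, if the arm or the gripper's body presses on something with over 40 N, if the wrist force passes 120 N, or if a joint passes its speed limit or range.

### The arm

A 6-joint arm with a two-finger parallel gripper is mounted at the origin on the work surface. World frame = base frame: x ahead of the robot, y to its left, z up, the work surface at z = 0. Lengths are in mm, angles in rad, forces in N, time in s.
With the tool pointing down it reaches from about 300 to 775 mm from the base axis. Payload 14.6 kg.
Tool frame: the origin (TCP) lies at the very end of the fingers, on their centre line; the grasp point (between the pads) lies 19 mm behind it; z points along the fingers, y is the line along which they close (so a half turn about z gives the same grasp; the last joint's range is limited). The gripper opens to 94 mm and grips with 3 to 60 N. Pads are 16 mm wide; open, the fingers measure 119 mm over their backs; the gripper's body (75 mm by 177 mm) begins 78 mm behind the grasp point.
Start: joints at [1.259, 0.3, 1.521, -0, 1.321, -0.067], TCP at [133.297, 533.593, 205.446] pointing down, gripper open.
Joint ranges: [-3.03, 3.03], [-0.79, 2.21], [0.23, 2.52], [-1.04, 4.18], [0, 3.07], [-2.55, 2.55]. Speed limits (rad/s): [2.22, 2.22, 2.57, 3.14, 3.14, 3.14].

### API

Orientations are given as [roll, pitch, yaw] about the fixed x, y, z axes, in that order (R = Rz(yaw) Ry(pitch) Rx(roll)).
In Python, from cell import manip gives the robot as it stands.
- The arm moves only by the tool servo_tool, never from a script. Its argument "rows" is a list of rows, each a list of 7 numbers: the turn, a rotation vector about the world's x, y, z in degrees, then the shift along the world's x, y, z in mm, then the closure, from 0 (fully open) to 1 (shut). In form: [[rx, ry, rz, dx, dy, dz, fingers], ...]. A call has 1 to 20 rows; each row shifts and turns the commanded pose from where the row before left it; what a row does not reach is not made up. A row lasts 1/8 s, in which the tool goes at most 62.5 mm and 10.7 degrees, less where a joint would pass 70% of its speed; a pose out of reach is approached as far as the arm can. A call with a gripper value outside its range is refused whole. The fingers move at their own pace and stop on an object; "grip_force" is the grip in N (left out, the last holds). Time passes only in rows, so rows that do not move let the fingers close. It gives the time, the measured TCP pose, the force, the opening and the grip force at its end, in the units of the state.
- manip.read_state(): the state, without advancing time (a new reading comes with each control period).
- manip.camera(name): name is "scene" or "top"; returns the picture (480x640x3 uint8, red, green, blue); there is no depth.
- manip.camera_info(name): a dict with "fx", "fy", "cx", "cy" (pixels), "D" ([k1, k2, p1, p2, k3] as OpenCV has them; the pictures are not rectified), "position" and "rotation" of the camera in the world. Camera axes: x right, y down, z forward; pixel columns grow to the right and rows downward; lengths in mm; the calibration is good to about 2 mm. A picture is of the moment at which its call begins. camera_info takes no time and is no camera call.
- manip.sign_off(): hands the job in; it is judged then, once.
The state is a dict: "clock": time; "joints": joint angles; "qd": joint speeds; "effort": joint torques, N m; "eef_pos": TCP position; "eef_rot": TCP orientation; "wrist_force": force on the tool from outside, world axes, zero at the start; "moment": the same for the moment, N m; "finger_gap": finger opening in mm; "finger_force": force on a finger pad.
Only numpy, scipy, OpenCV 4.12 (cv2) and the standard library are available. Lean on these libraries where they do the work, as an engineer would, in place of code of your own. Each camera call takes 0.05 s, during which the arm holds its last target. There are 200 camera calls.

## Working session

There is one attempt and no reset: what is moved stays moved. The work goes in short steps, Python scripts to look and compute and a tool call to move; the robot and the scene stay as the last step left them, time stands still between calls to the robot, and variables do not carry over. Pictures are saved under pics/ and viewed, at most 12 in all, crops included, and the job is handed in when it is done.

Besides the shell and the picture viewer there is one more tool, called after "Call:" in YAML: its name, and indented under it one key for each argument. servo_tool: Moves the arm, as the interface text tells. Its arguments: {"type":"object","properties":{"rows":{"type":"array","items":{"type":"array","items":{"type":"number"}}},"grip_force":{"type":"number"}},"required":["rows"]}

```bash
mkdir -p pics; ls
python3 - <<'E'
from cell import manip
import cv2
for n in("scene","top"):
    cv2.imwrite(f"pics/{n}0.png",manip.camera(n)[:,:,::-1])
    print(manip.camera_info(n))
print(manip.read_state())
E
```

```text
pics
{'fx': 446.7436103549047, 'fy': 446.7436103549047, 'cx': 324.1720337449338, 'cy': 242.61489496132853, 'D': array([-0.01740473,  0.        ,  0.        ,  0.        ,  0.        ]), 'position': array([918.36504798, 657.91610032, 755.02859453]), 'rotation': array([-2.30601027,  0.01036836,  2.54899723])}
{'fx': 466.1476651017158, 'fy': 466.1476651017158, 'cx': 325.4983635921918, 'cy': 240.37886923072472, 'D': array([-0.04993085,  0.        ,  0.        ,  0.        ,  0.        ]), 'position': array([ 419.59318227,   27.559506  , 1052.32143781]), 'rotation': array([-3.05037676, -0.03683256, -1.57870945])}
{'clock': 0.1, 'joints': array([ 1.25940367e+00,  3.00418947e-01,  1.52151386e+00, -4.61001109e-06,
        1.32068984e+00, -6.65952684e-02]), 'qd': array([-0.00129506, -0.00120007, -0.0014615 , -0.00020571,  0.0013442 ,
        0.00238492]), 'effort': array([ 2.34990846e-03, -5.32638574e+01, -3.53289521e+01,  7.10352184e-02,
        2.34638614e-02, -8.40316216e-05]), 'eef_pos': array([133.22831071, 533.38142081, 204.94337001]), 'eef_rot': array([-3.14056465e+00, -6.40863254e-05,  2.89679638e+00]), 'wrist_force': array([0.5279474 , 0.74760073, 0.6622234 ]), 'moment': array([ 0.00356005, -0.07089191,  0.04184104]), 'finger_force': 0.0, 'finger_gap': 93.99192117816894}
```

View pics/scene0.png

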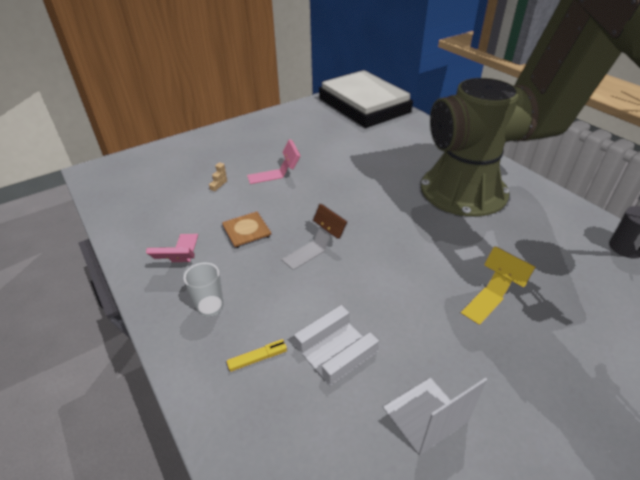

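View pics/top0.png

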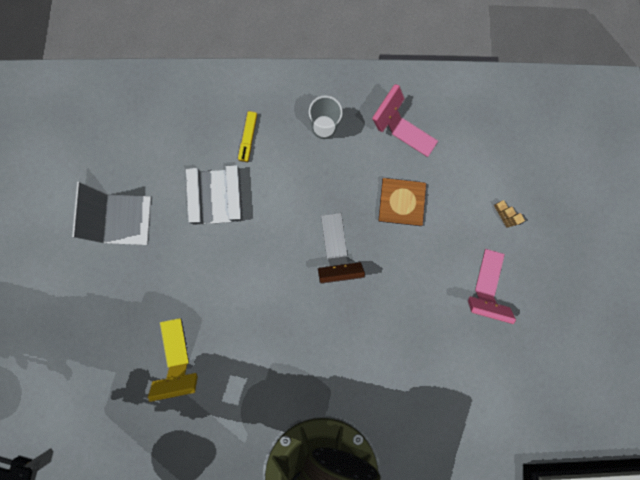

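Scene view: the true lifter (brown grip) is at about (330,222) with its blade at (307,253). The plaque is at (246,229), the stand at (336,343), and the pink and yellow lifters are decoys. Top view: lifter blade (333,236), grip (341,272), plaque (403,201), stand (213,194).

```bash
cat > h.py <<'E'
import numpy as np, cv2
from scipy.spatial.transform import Rotation as R
from cell import manip
def cam(n):
    i=manip.camera_info(n); K=np.array([[i['fx'],0,i['cx']],[0,i['fy'],i['cy']],[0,0,1]])
    return K,i['D'],i['position'],R.from_euler('xyz',i['rotation']).as_matrix()
def cast(n,px,z):
    K,D,p,M=cam(n)
    u=cv2.undistortPoints(np.array(px,float).reshape(-1,1,2),K,D).reshape(-1,2)
    d=np.c_[u,np.ones(len(u))]@M.T
    return p+d*((z-p[2])/d[:,2])[:,None]
def proj(n,P):
    K,D,p,M=cam(n)
    return cv2.projectPoints((np.array(P,float).reshape(-1,3)-p)@M,np.zeros(3),np.zeros(3),K,D)[0].reshape(-1,2)
def grab(n,name=None):
    im=manip.camera(n)[:,:,::-1].copy()
    if name: cv2.imwrite(f"pics/{name}.png",im)
    return im
def blobs(mask,roi,amin=60):
    m=np.zeros_like(mask);x0,y0,x1,y1=roi;m[y0:y1,x0:x1]=mask[y0:y1,x0:x1]
    c,_=cv2.findContours(m,cv2.RETR_EXTERNAL,cv2.CHAIN_APPROX_NONE)
    return sorted([k for k in c if cv2.contourArea(k)>amin],key=cv2.contourArea,reverse=True)
def rect(n,c,z):
    w=cast(n,c.reshape(-1,2),z)[:,:2].astype(np.float32)
    (cx,cy),(a,b),t=cv2.minAreaRect(w); return np.round([cx,cy,a,b,t],1)
E
python3 - <<'E'
from h import *
t=cv2.imread("pics/top0.png");s=cv2.imread("pics/scene0.png")
print("base",proj("top",[[0,0,0]]),proj("scene",[[0,0,0]]))
H=cv2.cvtColor(t,cv2.COLOR_BGR2HSV);g=H[...,2];sat=H[...,1]
wood=((sat>90)&(H[...,0]<25)).astype(np.uint8)*255
for c in blobs(wood,(365,165,440,240)): print("plaque",rect("top",c,20))
for c in blobs(wood,(305,250,375,295)): print("grip",rect("top",c,69),cv2.minAreaRect(c))
print(g[236,315:355]); print(g[194,180:250])
for th in(150,165,180):
  br=((g>th)&(sat<60)).astype(np.uint8)*255
  for c in blobs(br,(175,155,250,235)): print("stand",th,rect("top",c,40),cv2.minAreaRect(c)[0])
for th in (125,132,140):
  br=((g>th)&(sat<60)).astype(np.uint8)*255
  for c in blobs(br,(312,205,355,266)): print("blade",th,rect("top",c,3),cv2.minAreaRect(c))
crops=[t[150:300,300:440],t[150:300,150:290]]
cv2.imwrite("pics/c1.png",np.hstack([cv2.resize(c,None,fx=2.8,fy=3.8*1,interpolation=cv2.INTER_CUBIC) for c in crops]))
E
```

```text
base [[321.90311711 474.28369896]] [[463.28752724 189.63014175]]
plaque [ 601.8 -185.3  100.5   99.2   83.5]
grip [442.3 -42.2  31.7  94.9   7.1] ((341.229248046875, 271.9694519042969), (15.066662788391113, 44.86958312988281), 82.40535736083984)
[140 137 138 137 136 137 139 135 132 152 163 160 162 163 164 166 168 165
 166 167 167 164 164 164 163 165 163 161 154 130 129 132 132 129 133 132
 132 132 130 132]
[138 138 138 136 135 131 148 188 205 205 206 205 205 205 205 205 209 204
 159  77  53  80 113 131 133 132 132 131 130 128 140 180 204 206 206 205
 204 205 204 205 206 204 204 202 199 195 195 201 206 205 206 204 205 207
 205 205 209 207 192 120  63  68  78  82  83  84  86  84  84  84]
stand 150 [615.5 210.3 128.1  63.2   1. ] (224.5, 194.0)
stand 150 [614.1 280.7 119.   26.6   4. ] (192.24322509765625, 194.60748291015625)
stand 165 [615.5 212.9 124.8  64.7   4.1] (223.18678283691406, 193.98834228515625)
stand 165 [614.1 280.5 118.5  24.4   3.7] (192.32371520996094, 194.6216583251953)
stand 180 [615.5 209.2 124.1  61.    1. ] (225.0, 194.0)
stand 180 [613.9 280.6 118.4  22.9   4.2] (192.24586486816406, 194.6712646484375)
blade 125 [535.1 -28.9  95.9 123.4  89.2] ((333.0, 232.0), (54.0, 42.0), 90.0)
blade 132 [535.8 -29.2  95.4 120.9  89.7] ((333.0, 231.5), (53.0, 42.0), 90.0)
blade 140 [527.4 -30.8  98.6  47.4   7.1] ((333.81658935546875, 235.1244659423828), (43.28361892700195, 20.881866455078125), 82.40535736083984)
```

View pics/c1.png

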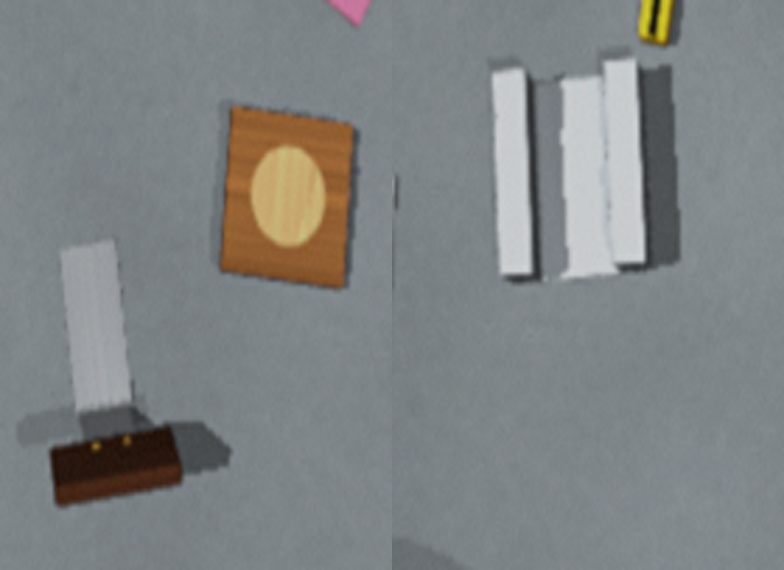

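The crops show the lifter blade (steel, yaw about +7°), the plaque (yaw about -6.5°) and the stand's two rails, with the base plate lit next to the right rail. Next I refine the stand pose and work out the pregrasp.

```bash
cat >> h.py <<'E'
def lframe(yaw,pitch=0,roll=0): return R.from_euler('xyz',[roll,pitch,yaw],degrees=True)
Tl=np.array([[0,.8660254,.5],[1,0,0],[0,.5,-.8660254]])  # tool axes in lifter frame
OFF=np.array([-29.5,0,52.55])                            # TCP in lifter frame
def tcp(heel,yaw):
    L=lframe(yaw); return np.array(heel)+L.apply(OFF), L*R.from_matrix(Tl)
def delta(heel,yaw):
    s=manip.read_state(); p,r=tcp(heel,yaw)
    d=r*R.from_euler('xyz',s['eef_rot']).inv()
    print("shift",np.round(p-s['eef_pos'],1),"rotvec",np.round(d.as_rotvec(degrees=True),2),"target",np.round(p,1))
E
python3 - <<'E'
from h import *
g=cv2.imread("pics/top0.png").astype(float).mean(2)
def cross(row,a,b):  # subpixel step crossing between cols a..b
    p=g[row,a:b+1]; d=np.abs(np.diff(p)); k=d.argmax(); k0=max(0,k-2);w=d[k0:k+3]
    return a+k0+(w*np.arange(len(w))).sum()/w.sum()+.5
rows=np.arange(172,217,2)
def line(a,b,z=40):
    P=cast("top",[[cross(r,a,b),r] for r in rows],z)[:,:2]
    f=np.polyfit(P[:,0],P[:,1],1);res=P[:,1]-np.polyval(f,P[:,0]);k=abs(res)<1.5
    f=np.polyfit(P[k,0],P[k,1],1);return np.polyval(f,615),np.degrees(np.arctan(f[0])),k.sum()
A=line(183,191);B=line(195,203);C=line(234,246);print(A,B,C)
print("ends",cast("top",[[192.3,194.6],[232.3,194.6],[212.3,194.6]],40))
H,y=np.array([477.8,-37.0,0]),7.1
up=lframe(y).apply([-50,0,86.6])
delta(H,y);delta(H+up,y)
E
```

```text
(np.float64(292.9473036305731), np.float64(3.835157753371268), np.int64(23)) (np.float64(266.8659655254122), np.float64(4.118569466148864), np.int64(23)) (np.float64(179.25319489968595), np.float64(4.037379474300486), np.int64(23))
ends [[613.89704966 280.47044146  40.        ]
 [613.60740021 193.07634742  40.        ]
 [613.74255089 236.77304741  40.        ]]
shift [ 315.3 -574.  -152.4] rotvec [ 21.16 -23.89 -67.21] target [448.5 -40.6  52.6]
shift [ 265.7 -580.2  -65.8] rotvec [ 21.16 -23.89 -67.21] target [398.9 -46.8 139.1]
```

Call:
servo_tool:
  rows:
    - [1.058, -1.195, -3.36, 40, -30, 0, 0.4]
    - [1.058, -1.195, -3.36, 40, -30, 0, 0.4]
    - [1.058, -1.195, -3.36, 40, -30, 0, 0.4]
    - [1.058, -1.195, -3.36, 40, -30, 0, 0.4]
    - [1.058, -1.195, -3.36, 40, -30, 0, 0.4]
    - [1.058, -1.195, -3.36, 40, -30, 0, 0.4]
    - [1.058, -1.195, -3.36, 40, -30, 0, 0.4]
    - [1.058, -1.195, -3.36, 40, -30, 0, 0.4]
    - [1.058, -1.195, -3.36, 40, -30, 0, 0.4]
    - [1.058, -1.195, -3.36, 40, -30, 0, 0.4]
    - [1.058, -1.195, -3.36, -13.4, -28, -6.6, 0.4]
    - [1.058, -1.195, -3.36, -13.4, -28, -6.6, 0.4]
    - [1.058, -1.195, -3.36, -13.4, -28, -6.6, 0.4]
    - [1.058, -1.195, -3.36, -13.4, -28, -6.6, 0.4]
    - [1.058, -1.195, -3.36, -13.4, -28, -6.6, 0.4]
    - [1.058, -1.195, -3.36, -13.4, -28, -6.6, 0.4]
    - [1.058, -1.195, -3.36, -13.4, -28, -6.6, 0.4]
    - [1.058, -1.195, -3.36, -13.4, -28, -6.6, 0.4]
    - [1.058, -1.195, -3.36, -13.4, -28, -6.6, 0.4]
    - [1.058, -1.195, -3.36, -13.4, -28, -6.6, 0.4]
  grip_force: 40

```text
clock: 2.6
eef_pos: [398.7, -47.1, 139.2]
eef_rot: [2.616, -0.0, 1.693]
wrist_force: [0.2, 0.3, -0.4]
finger_gap: 56.4
finger_force: 0.0
```

Run:
```python
from h import *
grab("scene","s1");H,y=np.array([477.8,-37.0,0]),7.1
up=lframe(y).apply([-50,0,86.6])
delta(H+up,y);delta(H,y);print(manip.read_state()['joints'],manip.read_state()['finger_gap'])
```

```text
shift [1.7 1.7 1.1] rotvec [-0.08  0.09  0.29] target [398.9 -46.8 139.1]
shift [ 51.3   7.9 -85.5] rotvec [-0.08  0.09  0.29] target [448.5 -40.6  52.6]
[-0.37823832 -0.23118759  2.33303028  0.43033602  0.61329333 -0.79745669] 56.2218930925616
```

View pics/s1.png

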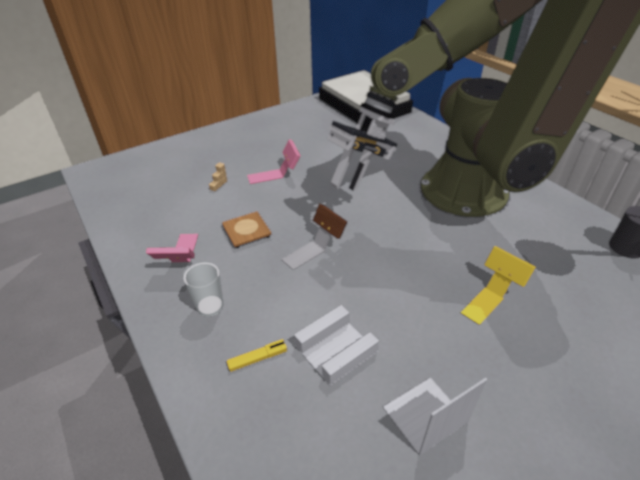

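The arm is above and behind the lifter, with the fingers around (365,150) aligned to the brown grip at (330,222). Now I go down along the slope and close.

Call:
servo_tool:
  rows:
    - [0, 0, 0, 5, 0.6, -8.7, 0.4]
    - [0, 0, 0, 5, 0.6, -8.7, 0.4]
    - [0, 0, 0, 5, 0.6, -8.7, 0.4]
    - [0, 0, 0, 5, 0.6, -8.7, 0.4]
    - [0, 0, 0, 5, 0.6, -8.7, 0.4]
    - [0, 0, 0, 5, 0.6, -8.7, 0.4]
    - [0, 0, 0, 5, 0.6, -8.7, 0.4]
    - [0, 0, 0, 5, 0.6, -8.7, 0.4]
    - [0, 0, 0, 5, 0.6, -8.7, 0.4]
    - [0, 0, 0, 5, 0.6, -8.7, 0.4]
    - [0, 0, 0, 0, 0, 0, 0.4]
    - [0, 0, 0, 0, 0, 0, 0.6]
    - [0, 0, 0, 0, 0, 0, 0.7]
    - [0, 0, 0, 0, 0, 0, 0.75]
    - [0, 0, 0, 0, 0, 0, 0.8]
    - [0, 0, 0, 0, 0, 0, 0.9]
    - [0, 0, 0, 0, 0, 0, 1]
    - [0, 0, 0, 0, 0, 0, 1]
    - [0, 0, 0, 0, 0, 0, 1]
  grip_force: 40

```text
clock: 5.03
eef_pos: [449.2, -40.4, 52.4]
eef_rot: [2.617, 0.0, 1.695]
wrist_force: [0.7, -0.4, -2.1]
finger_gap: 13.6
finger_force: 40.0
```

Run:
```python
from h import *
t=grab("top","t2");H=cv2.cvtColor(t,cv2.COLOR_BGR2HSV);g=H[...,2];sat=H[...,1]
for th in (140,145,150):
  br=((g>th)&(sat<60)).astype(np.uint8)*255
  for c in blobs(br,(312,205,355,266)): print("blade",th,rect("top",c,3))
s=manip.read_state();print(s['eef_pos'],np.degrees(s['eef_rot']),s['wrist_force'],s['finger_gap'],s['finger_force'])
```

```text
blade 140 [536.9 -29.5  96.  118.6  89.9]
blade 145 [544.5 -30.6 132.3  78.3  21.6]
blade 150 [530.4 -30.4 101.4  46.9   9.2]
[449.24423957 -40.37304455  52.38113373] [1.49939484e+02 3.61572507e-03 9.71039417e+01] [ 0.12493471  0.24204683 -2.08667145] 13.831051273390855 39.993531703948975
```

Call:
servo_tool:
  rows:
    - [0, 0, 0, 0, 0, 5, 1]
    - [0, 0, 0, 0, 0, 10, 1]
    - [0, 0, 0, 0, 0, 15, 1]
    - [0, 0, 0, 0, 0, 10, 1]
    - [0, 0, -1.36, -4.06, -12.29, 0, 1]
    - [0, 0, -1.36, -4.06, -12.29, 0, 1]
    - [0, 0, -1.36, -4.06, -12.29, 0, 1]
    - [0, 0, -1.36, -4.06, -12.29, 0, 1]
    - [0, 0, -1.36, -4.06, -12.29, 0, 1]
    - [0, 0, -1.36, -4.06, -12.29, 0, 1]
    - [0, 0, -1.36, -4.06, -12.29, 0, 1]
    - [0, 0, -1.36, -4.06, -12.29, 0, 1]
    - [0, 0, -1.36, -4.06, -12.29, 0, 1]
    - [0, 0, -1.36, -4.06, -12.29, 0, 1]
    - [0, 0, 0, 0, 0, -10, 1]
    - [0, 0, 0, 0, 0, -10, 1]
    - [0, 0, 0, 0, 0, -10, 1]
    - [0, 0, 0, 0, 0, -6.5, 1]
    - [0, 0, 0, 0, 0, 0, 1]
    - [0, 0, 0, 0, 0, 0, 1]
  grip_force: 60

```text
clock: 7.58
eef_pos: [408.8, -163.5, 56.2]
eef_rot: [2.616, 0.0, 1.457]
wrist_force: [0.5, 0.2, -2.5]
finger_gap: 13.5
finger_force: 60.0
```

Run:
```python
from h import *
t=grab("top","t3");s=grab("scene","s3")
H=cv2.cvtColor(t,cv2.COLOR_BGR2HSV)
wood=((H[...,1]>90)&(H[...,0]<25)).astype(np.uint8)*255
for c in blobs(wood,(365,165,440,235)): print("plaque",rect("top",c,20))
# expected blade corners
for n in("top","scene"):
  L=lframe(-6.5);P=L.apply([[0,23,5],[100,23,5],[100,-23,5],[0,-23,5]])+[437.9,-166.6,1.5]
  print(n,np.round(proj(n,P),1).tolist())
a=cv2.resize(t[160:300,360:450],None,fx=4,fy=4,interpolation=cv2.INTER_CUBIC)
b=cv2.resize(s[180:290,210:320],None,fx=4,fy=4,interpolation=cv2.INTER_CUBIC)
o=np.zeros((560,800,3),np.uint8);o[:,:360]=a;o[:440,360:]=b;cv2.imwrite("pics/c3.png",o)
```

```text
plaque [ 601.8 -185.3  100.5   99.2   83.5]
top [[384.3, 273.0], [388.4, 229.2], [408.4, 231.4], [404.5, 275.2]]
scene [[307.9, 216.6], [273.2, 228.0], [266.6, 218.2], [300.5, 207.3]]
```

View pics/c3.png

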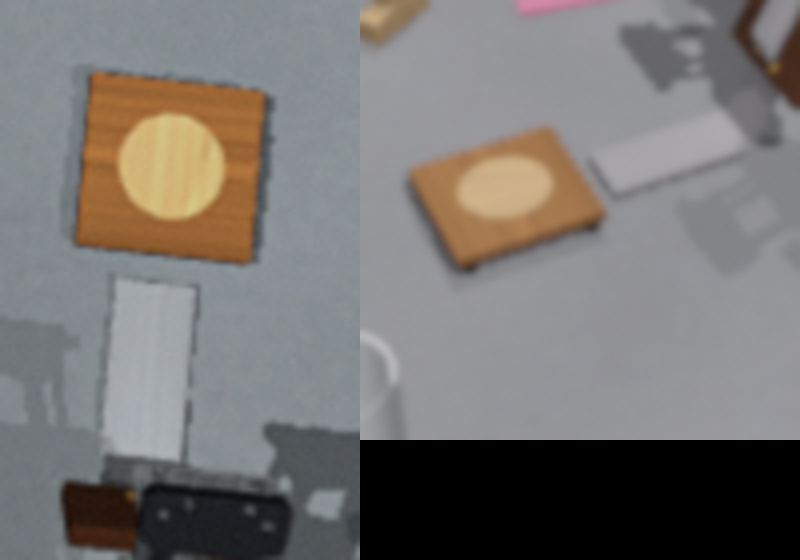

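The crop shows the blade tip at about (388,229)–(409,231) in the top view, in line with the plaque gap and within 1 mm of prediction. It sits low and level in the scene view. Inserting now.

Call:
servo_tool:
  rows:
    - [0, 0, 0, 6.83, -0.72, 0, 1]
    - [0, 0, 0, 6.83, -0.72, 0, 1]
    - [0, 0, 0, 6.83, -0.72, 0, 1]
    - [0, 0, 0, 6.83, -0.72, 0, 1]
    - [0, 0, 0, 6.83, -0.72, 0, 1]
    - [0, 0, 0, 6.83, -0.72, 0, 1]
    - [0, 0, 0, 6.83, -0.72, 0, 1]
    - [0, 0, 0, 6.83, -0.72, 0, 1]
    - [0, 0, 0, 6.83, -0.72, 0, 1]
    - [0, 0, 0, 6.83, -0.72, 0, 1]
    - [0, 0, 0, 6.83, -0.72, 0, 1]
    - [0, 0, 0, 6.83, -0.72, 0, 1]
    - [0, 0, 0, 6.83, -0.72, 0, 1]
    - [0, 0, 0, 6.83, -0.72, 0, 1]
    - [0, 0, 0, 6.83, -0.72, 0, 1]
    - [0, 0, 0, 6.83, -0.72, 0, 1]
    - [0, 0, 0, 0, 0, 0, 1]
    - [0, 0, 0, 0, 0, 0, 1]

```text
clock: 9.93
eef_pos: [517.8, -174.8, 55.8]
eef_rot: [2.617, 0.0, 1.457]
wrist_force: [0.5, 0.7, -2.4]
finger_gap: 13.6
finger_force: 60.0
```

Run:
```python
from h import *
t=grab("top","t4");s=grab("scene","s4")
H=cv2.cvtColor(t,cv2.COLOR_BGR2HSV)
wood=((H[...,1]>90)&(H[...,0]<25)).astype(np.uint8)*255
for c in blobs(wood,(365,165,440,226)): print("plaque",rect("top",c,20))
a=cv2.resize(t[160:260,360:450],None,fx=4,fy=4,interpolation=cv2.INTER_CUBIC)
b=cv2.resize(s[180:280,200:310],None,fx=4,fy=4,interpolation=cv2.INTER_CUBIC)
cv2.imwrite("pics/c4.png",np.hstack([a,b]))
```

```text
plaque [ 601.8 -185.3  100.4   99.2   83.6]
```

View pics/c4.png

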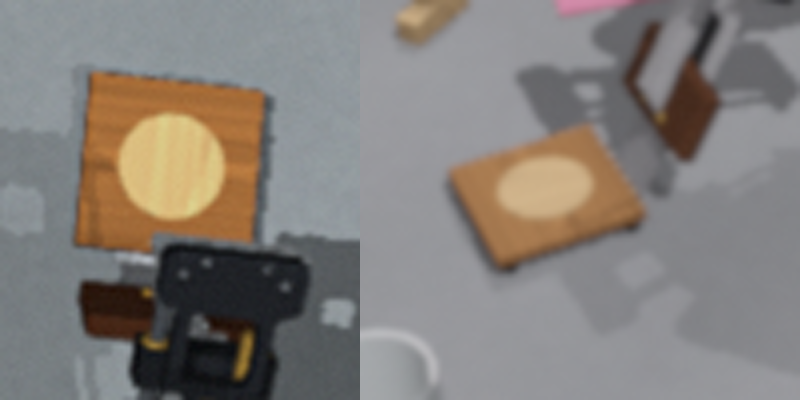

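The plaque hasn't moved (601.8, -185.3) and the blade is fully under it, with the heel about 5 mm outside the near edge. Lifting gently.

Call:
servo_tool:
  rows:
    - [0, 0, 0, 0, 0, 1, 1]
    - [0, 0, 0, 0, 0, 1, 1]
    - [0, 0, 0, 0, 0, 1, 1]
    - [0, 0, 0, 0, 0, 1, 1]
    - [0, 0, 0, 0, 0, 2, 1]
    - [0, 0, 0, 0, 0, 4, 1]
    - [0, 0, 0, 0, 0, 6, 1]
    - [0, 0, 0, 0, 0, 8, 1]
    - [0, 0, 0, 0, 0, 10, 1]
    - [0, 0, 0, 0, 0, 10, 1]
    - [0, 0, 0, 0, 0, 10, 1]
    - [0, 0, 0, 0, 0, 7, 1]
    - [0, 0, 0, 0, 0, 5, 1]
    - [0, 0, 0, 0, 0, 3, 1]
    - [0, 0, 0, 0, 0, 1, 1]
    - [0, 0, 0, 0, 0, 0, 1]
    - [0, 0, 0, 0, 0, 0, 1]

```text
clock: 12.15
eef_pos: [517.9, -174.8, 125.7]
eef_rot: [2.617, 0.0, 1.457]
wrist_force: [-0.7, -0.5, -3.4]
finger_gap: 13.6
finger_force: 60.0
```

Run:
```python
from h import *
t=grab("top","t5");s=grab("scene","s5")
H=cv2.cvtColor(t,cv2.COLOR_BGR2HSV)
wood=((H[...,1]>90)&(H[...,0]<25)).astype(np.uint8)*255
for c in blobs(wood,(355,155,450,224)): print("plaque",rect("top",c,20+66.5),cv2.boundingRect(c))
b=cv2.resize(s[120:270,190:340],None,fx=4,fy=4,interpolation=cv2.INTER_CUBIC)
cv2.imwrite("pics/c5.png",b)
```

```text
plaque [ 601.6 -185.   100.5   99.3   83.4] (384, 171, 50, 48)
```

View pics/c5.png

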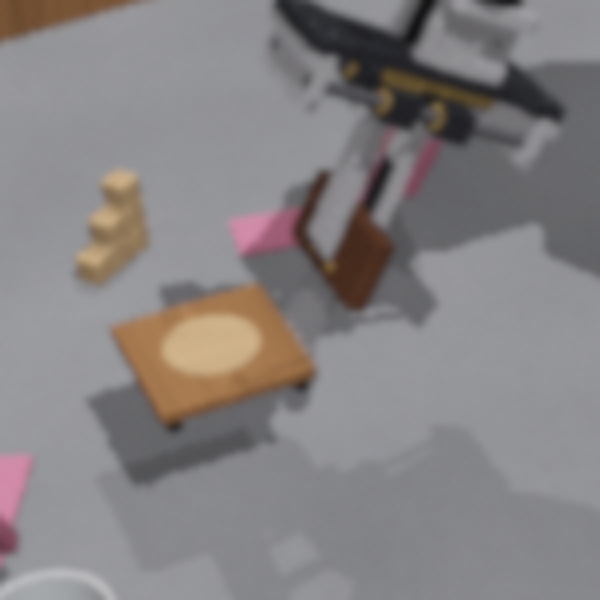

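The plaque is lifted level at about (213,345) in the crop, with clear shadow all round and its pose on the blade unchanged. Carrying it to above the stand.

Call:
servo_tool:
  rows:
    - [0, 0, 0.05, 0.07, 2, 0, 1]
    - [0, 0, 0.1, 0.15, 4, 0, 1]
    - [0, 0, 0.16, 0.22, 6, 0, 1]
    - [0, 0, 0.21, 0.29, 8, 0, 1]
    - [0, 0, 0.26, 0.36, 10, 0, 1]
    - [0, 0, 0.31, 0.44, 12, 0, 1]
    - [0, 0, 0.36, 0.51, 14, 0, 1]
    - [0, 0, 0.41, 0.58, 16, 0, 1]
    - [0, 0, 0.466, 0.66, 18, 0, 1]
    - [0, 0, 0.466, 0.66, 18, 0, 1]
    - [0, 0, 0.466, 0.66, 18, 0, 1]
    - [0, 0, 0.466, 0.66, 18, 0, 1]
    - [0, 0, 0.466, 0.66, 18, 0, 1]
    - [0, 0, 0.466, 0.66, 18, 0, 1]
    - [0, 0, 0.466, 0.66, 18, 0, 1]
    - [0, 0, 0.466, 0.66, 18, 0, 1]
    - [0, 0, 0.466, 0.66, 18, 0, 1]
    - [0, 0, 0.466, 0.66, 18, 0, 1]
    - [0, 0, 0.466, 0.66, 18, 0, 1]
    - [0, 0, 0.466, 0.66, 18, 0, 1]

```text
clock: 14.75
eef_pos: [528.2, 114.4, 126.0]
eef_rot: [2.617, -0.0, 1.588]
wrist_force: [0.4, 0.8, -3.3]
finger_gap: 13.9
finger_force: 60.0
```

Call:
servo_tool:
  rows:
    - [0, 0, 0.466, 0.66, 18, 0, 1]
    - [0, 0, 0.466, 0.66, 18, 0, 1]
    - [0, 0, 0.41, 0.58, 16, 0, 1]
    - [0, 0, 0.36, 0.51, 14, 0, 1]
    - [0, 0, 0.31, 0.44, 12, 0, 1]
    - [0, 0, 0.26, 0.36, 10, 0, 1]
    - [0, 0, 0.26, 0.36, 10, 0, 1]
    - [0, 0, 0.21, 0.29, 8, 0, 1]
    - [0, 0, 0.16, 0.22, 6, 0, 1]
    - [0, 0, 0.1, 0.15, 4, 0, 1]
    - [0, 0, 0.05, 0.07, 2, 0, 1]
    - [0, 0, 0, 0, 0, 0, 1]
    - [0, 0, 0, 0, 0, 0, 1]
    - [0, 0, 0, 0, 0, 0, 1]

```text
clock: 16.5
eef_pos: [532.8, 231.0, 125.9]
eef_rot: [2.617, 0.0, 1.641]
wrist_force: [-0.4, -0.3, -3.6]
finger_gap: 13.6
finger_force: 60.0
```

Run:
```python
from h import *
t=grab("top","t6");s=grab("scene","s6")
H=cv2.cvtColor(t,cv2.COLOR_BGR2HSV)
wood=((H[...,1]>90)&(H[...,0]<25)).astype(np.uint8)*255
for c in blobs(wood,(170,140,270,216)): print("plaque",rect("top",c,20+66.5),cv2.boundingRect(c))
a=cv2.resize(t[140:280,150:280],None,fx=3,fy=4,interpolation=cv2.INTER_CUBIC)
b=cv2.resize(s[240:400,260:400],None,fx=2.8,fy=3.5,interpolation=cv2.INTER_CUBIC)
cv2.imwrite("pics/c6.png",np.hstack([a,b]))
```

```text
plaque [617.4 235.5  99.5  99.7   3.9] (184, 164, 50, 49)
```

View pics/c6.png

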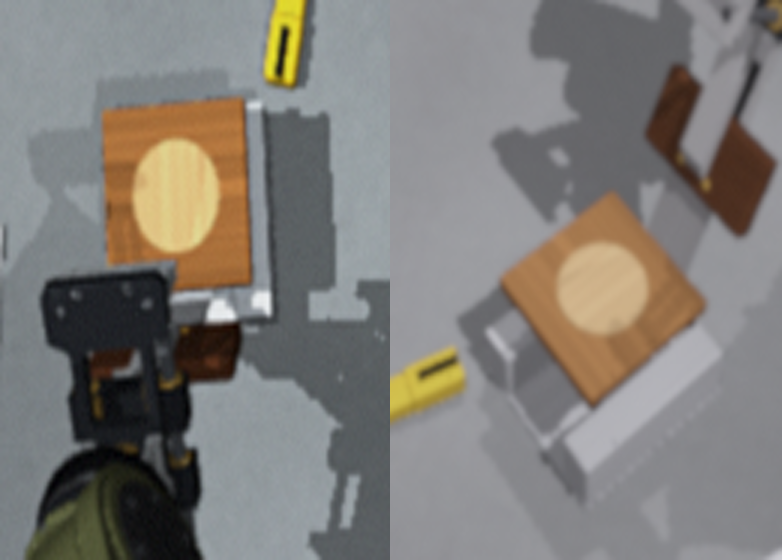

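The plaque is over the stand at (617.4, 235.5), yaw 3.9°, within 1 mm of target. Lowering, slowly near contact.

Call:
servo_tool:
  rows:
    - [0, 0, 0.1, -0.2, 0.3, -2, 1]
    - [0, 0, 0, -0.2, 0.3, -4, 1]
    - [0, 0, 0, 0, 0, -5, 1]
    - [0, 0, 0, 0, 0, -5, 1]
    - [0, 0, 0, 0, 0, -4, 1]
    - [0, 0, 0, 0, 0, -2, 1]
    - [0, 0, 0, 0, 0, -1, 1]
    - [0, 0, 0, 0, 0, -1, 1]
    - [0, 0, 0, 0, 0, -1, 1]
    - [0, 0, 0, 0, 0, -1, 1]
    - [0, 0, 0, 0, 0, -1, 1]
    - [0, 0, 0, 0, 0, -1, 1]
    - [0, 0, 0, 0, 0, -1, 1]
    - [0, 0, 0, 0, 0, -1, 1]
    - [0, 0, 0, 0, 0, 0, 1]
    - [0, 0, 0, 0, 0, 0, 1]

```text
clock: 18.6
eef_pos: [532.4, 231.8, 96.0]
eef_rot: [2.617, 0.0, 1.642]
wrist_force: [-0.4, 0.6, -1.8]
finger_gap: 13.7
finger_force: 60.0
```

Run:
```python
from h import *
t=grab("top","t7");s=grab("scene","s7")
H=cv2.cvtColor(t,cv2.COLOR_BGR2HSV)
wood=((H[...,1]>90)&(H[...,0]<25)).astype(np.uint8)*255
for c in blobs(wood,(170,140,270,216)): print("plaque",rect("top",c,60),cv2.boundingRect(c))
b=cv2.resize(s[240:390,260:420],None,fx=4.5,fy=4,interpolation=cv2.INTER_CUBIC)
cv2.imwrite("pics/c7.png",b)
print(np.mean([manip.read_state()['wrist_force'] for _ in range(3)],0))
```

```text
plaque [617.  236.   99.   98.8   4. ] (187, 168, 49, 47)
[-1.00609168  0.46178144 -2.16354694]
```

View pics/c7.png

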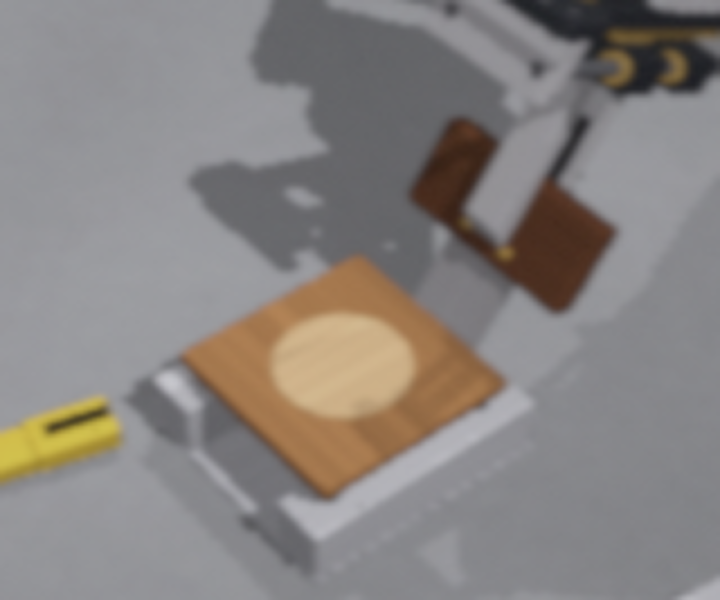

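The plaque rests on the rails at (617.0, 236.0), yaw 4.0°, and the wrist load is back to lifter-only. Drawing the blade out.

Call:
servo_tool:
  rows:
    - [0, 0, 0, -1, -0.07, 0, 1]
    - [0, 0, 0, -3, -0.21, 0, 1]
    - [0, 0, 0, -5, -0.35, 0, 1]
    - [0, 0, 0, -6, -0.42, 0, 1]
    - [0, 0, 0, 0, 0, 0, 1]

```text
clock: 19.32
eef_pos: [517.0, 230.8, 96.0]
eef_rot: [2.617, 0.0, 1.643]
wrist_force: [0.3, -0.3, -2.2]
finger_gap: 13.7
finger_force: 60.0
```

```bash
cat > pl.py <<'E'
from h import *
import sys
t=grab("top",sys.argv[1]);H=cv2.cvtColor(t,cv2.COLOR_BGR2HSV)
wood=((H[...,1]>90)&(H[...,0]<25)).astype(np.uint8)*255
for c in blobs(wood,(170,140,270,221)): print("plaque",rect("top",c,60),cv2.boundingRect(c))
s=manip.read_state();print(s['eef_pos'],s['wrist_force'],s['joints'])
E
python3 pl.py t8
```

```text
plaque [617.  235.8  99.2  98.8   4.2] (187, 168, 49, 48)
[517.27966175 230.78613705  96.07634076] [-0.95751129  0.36881376 -2.81480136] [ 0.44161279  0.25409232  1.96108882 -0.41515432  0.46593477  0.69859459]
```

Call:
servo_tool:
  rows:
    - [0, 0, 0, -6, -0.42, 0, 1]
    - [0, 0, 0, -9, -0.63, 0, 1]
    - [0, 0, 0, -9, -0.63, 0, 1]
    - [0, 0, 0, -9, -0.63, 0, 1]
    - [0, 0, 0, -9, -0.63, 0, 1]
    - [0, 0, 0, -9, -0.63, 0, 1]
    - [0, 0, 0, -9, -0.63, 0, 1]
    - [0, 0, 0, -9, -0.63, 0, 1]
    - [0, 0, 0, -9, -0.63, 0, 1]
    - [0, 0, 0, -9, -0.63, 0, 1]
    - [0, 0, 0, -9, -0.63, 0, 1]
    - [0, 0, 0, -9, -0.63, 0, 1]
    - [0, 0, 0, -9, -0.63, 0, 1]
    - [0, 0, 0, -9, -0.63, 0, 1]
    - [0, 0, 0, -6, -0.42, 0, 1]
    - [0, 0, 0, 0, 0, 0, 1]

```text
clock: 21.38
eef_pos: [388.2, 221.8, 96.0]
eef_rot: [2.617, 0.0, 1.643]
wrist_force: [-0.6, -0.6, -2.7]
finger_gap: 13.4
finger_force: 60.0
```

```bash
python3 pl.py t9
```

```text
plaque [616.8 235.8  99.5  98.8   4.2] (187, 168, 49, 48)
[388.45212896 221.82457827  96.07253037] [ 0.92588669 -0.91669525 -1.87494369] [ 0.58628865  0.0183933   2.23828845 -0.5601655   0.4826564   0.96185478]
```

Call:
servo_tool:
  rows:
    - [0, 0, 0, 2, -10, 0, 1]
    - [0, 0, 0, 4.5, -20, 0, 1]
    - [0, 0, 0, 4.5, -20, 0, 1]
    - [0, 0, 0, 4.5, -20, 0, 1]
    - [0, 0, 0, 4.5, -20, 0, 1]
    - [0, 0, 0, 4.5, -20, 0, 1]
    - [0, 0, 0, 4.5, -20, 0, 1]
    - [0, 0, 0, 4.5, -20, 0, 1]
    - [0, 0, 0, 4.5, -20, 0, 1]
    - [0, 0, 0, 4.5, -20, 0, 1]
    - [0, 0, 0, 4.5, -20, 0, 1]
    - [0, 0, 0, 4.5, -20, 0, 1]
    - [0, 0, 0, 4.5, -20, 0, 1]
    - [0, 0, 0, 2, -10, 0, 1]
    - [0, 0, 0, 0, 0, -8, 1]
    - [0, 0, 0, 0, 0, -10, 1]
    - [0, 0, 0, 0, 0, -10, 1]
    - [0, 0, 0, 0, 0, -8, 1]
    - [0, 0, 0, 0, 0, -3, 1]
    - [0, 0, 0, 0, 0, 0, 1]

```text
clock: 23.92
eef_pos: [446.3, -38.0, 56.7]
eef_rot: [2.617, 0.0, 1.643]
wrist_force: [0.8, -0.9, -1.0]
finger_gap: 13.8
finger_force: 60.0
```

Call:
servo_tool:
  rows:
    - [0, 0, 0, 0, 0, -1, 1]
    - [0, 0, 0, 0, 0, -1, 1]
    - [0, 0, 0, 0, 0, -1, 1]
    - [0, 0, 0, 0, 0, -1, 1]
    - [0, 0, 0, 0, 0, -0.5, 1]
    - [0, 0, 0, 0, 0, 0, 1]
    - [0, 0, 0, 0, 0, 0, 1]

```text
clock: 24.8
eef_pos: [446.4, -38.3, 52.5]
eef_rot: [2.617, 0.0, 1.643]
wrist_force: [-0.4, -0.4, -2.3]
finger_gap: 13.5
finger_force: 60.0
```

Call:
servo_tool:
  rows:
    - [0, 0, 0, 0, 0, -0.3, 1]
    - [0, 0, 0, 0, 0, 0, 1]
    - [0, 0, 0, 0, 0, 0, 1]

```text
clock: 25.18
eef_pos: [446.4, -38.3, 52.1]
eef_rot: [2.617, 0.0, 1.643]
wrist_force: [-0.6, -0.3, -2.4]
finger_gap: 13.4
finger_force: 60.0
```

Run:
```python
from h import *
s=grab("scene","s10")
L=lframe(4.1);c=np.array([446.3,-38.2,0])-L.apply([-29.5,0,0])
print(np.round(proj("scene",L.apply([[100,23,0],[100,-23,0]])+c),1).tolist())
print(manip.read_state()['wrist_force'])
cv2.imwrite("pics/c10.png",cv2.resize(s[180:290,240:380],None,fx=5,fy=5,interpolation=cv2.INTER_CUBIC))
```

```text
[[291.6, 268.9], [280.7, 258.3]]
[ 0.20555825  1.16700663 -2.43097806]
```

View pics/c10.png

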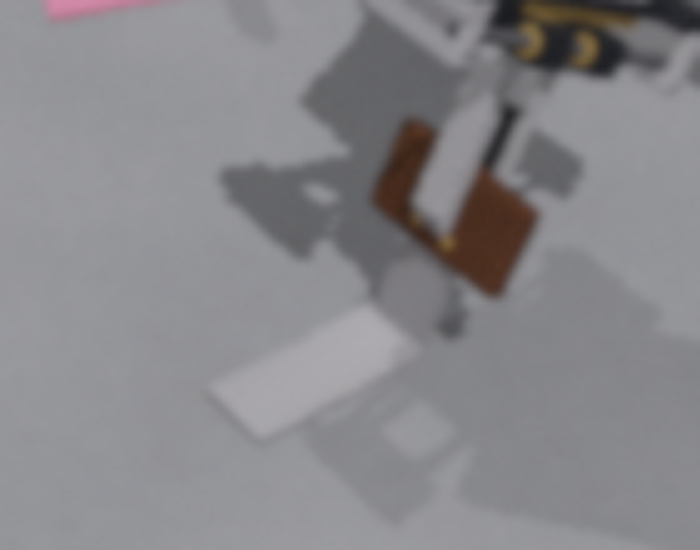

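The blade lies on the desk within a fraction of a millimetre (tip at crop (210,390)–(262,438)) and nothing is near it. Releasing and backing off up the slope.

Call:
servo_tool:
  rows:
    - [0, 0, 0, 0, 0, 0, 0.82]
    - [0, 0, 0, 0, 0, 0, 0.75]
    - [0, 0, 0, 0, 0, 0, 0.6]
    - [0, 0, 0, 0, 0, 0, 0.45]
    - [0, 0, 0, 0, 0, 0, 0.4]
    - [0, 0, 0, 0, 0, 0, 0.4]
    - [0, 0, 0, -3, -0.2, 5.2, 0.4]
    - [0, 0, 0, -6, -0.43, 10.4, 0.4]
    - [0, 0, 0, -6, -0.43, 10.4, 0.4]
    - [0, 0, 0, -6, -0.43, 10.4, 0.4]
    - [0, 0, 0, -6, -0.43, 10.4, 0.4]
    - [0, 0, 0, -6, -0.43, 10.4, 0.4]
    - [0, 0, 0, -6, -0.43, 10.4, 0.4]
    - [0, 0, 0, -6, -0.43, 10.4, 0.4]
    - [0, 0, 0, -6, -0.43, 10.4, 0.4]
    - [0, 0, 0, -6, -0.43, 10.4, 0.4]
    - [0, 0, 0, 0, 0, 0, 0.4]
  grip_force: 10

```text
clock: 27.35
eef_pos: [389.5, -42.6, 151.8]
eef_rot: [2.615, 0.001, 1.642]
wrist_force: [0.2, 0.0, 0.9]
finger_gap: 56.2
finger_force: 0.0
```

```bash
python3 pl.py t11; python3 -c "
from h import *
t=cv2.imread('pics/t11.png');s=grab('scene','s11')
cv2.imwrite('pics/c11.png',np.hstack([cv2.resize(t[60:300,130:550],(400,560)),cv2.resize(s[130:400,130:430],(400,560))]))"
```

```text
plaque [616.9 235.8  99.5  98.8   4.3] (187, 168, 49, 48)
[389.44441474 -42.52449087 151.23849913] [ 0.03919712 -0.30831858  0.83559533] [-0.34365912 -0.29144948  2.34030164  0.3476445   0.63348744 -0.64855297]
```

View pics/c11.png

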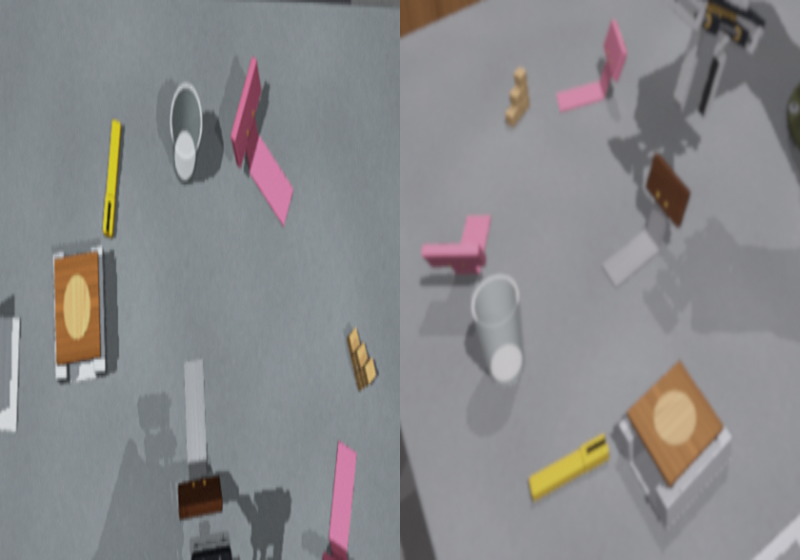

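The plaque sits centred on both rails, the lifter stands flat on the desk away from everything, and the bystanders haven't moved. The gripper is clear, so I am handing in.

```bash
python3 -c "
from cell import manip
print(manip.sign_off())"
```

```text
the job is handed in; nothing more can be done
None
```

The job is handed in at about 27 s: the plaque rests on both rails within about 1 mm of centre and 0.3° of square, and the lifter lies blade-flat on the desk, clear of the stand and plaque, with nothing else moved; the sign-off gave no verdict.

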